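# Thread the setting rod through both bushings of the drill guide

### The arm

A 7-joint arm with a two-finger parallel gripper is mounted at the origin on the work surface. World frame = base frame: x ahead of the robot, y to its left, z up, the work surface at z = 0. Lengths are in m, angles in rad, forces in N, time in s.
With the tool pointing down it reaches from about 0.425 to 0.875 m from the base axis. Payload 4.7 kg.
Tool frame: the origin (TCP) lies at the very end of the fingers, on their centre line; the grasp point (between the pads) lies behind it (ctrl.tcp_to_grasp is the y of the grasp point in the tool frame, in m); y points along the fingers, x is the direction in which the jaws open and shut, and the axes are right-handed (so a half turn about y gives the same grasp; the last joint's range is limited). The gripper opens to 87 mm and grips with 3 to 60 N. Pads are 19 mm wide; open, the fingers measure 117 mm over their backs; the gripper's body (75 mm by 190 mm) begins 51 mm behind the grasp point.
Start: joints at [1.342, 0.321, -0.07, 1.45, 0.023, 1.371, -0.057], TCP at [0.156, -0.631, 0.223] pointing down, gripper open.
Joint ranges: [-2.86, 2.86], [-0.3, 2.09], [-1.38, 1.24], [0.06, 2.45], [-1.56, 4.7], [0.09, 2.05], [-2.69, 2.69]. Speed limits (rad/s): [2.57, 2.57, 3.14, 3.14, 3.14, 3.14, 3.14].

### API

Orientations are given as a rotation vector (axis times angle).
In Python, from bench import ctrl, get_image, workorder gives the robot as it stands.
- The arm moves only by the tool drive_tool, never from a script. Its argument "increments" is text: rows parted by semicolons, each of 5 numbers parted by spaces: the shift along the tool's x, y, z in mm, then the turn about the tool's y in degrees, then the closure in counts, from 0 (fully open) to 255 (shut). In form: tx ty tz yaw fingers; .... A call has 1 to 20 rows; each row shifts and turns the commanded pose from where the row before left it, along the tool's axes as they then stand; what a row does not reach is not made up. A row lasts 1/8 s, in which the tool goes at most 62.5 mm and 10.7 degrees, less where a joint would pass 70% of its speed; a pose out of reach is approached as far as the arm can. A call is refused whole if a number of a shift passes 62.5 or a number of a turn 10.7, either way. A call with a gripper value outside its range is refused whole. The fingers move at their own pace and stop on an object; "squeeze" is the grip in N (left out, the last holds). Time passes only in rows, so rows that do not move let the fingers close. It gives the time, the measured TCP pose, the force and the opening at its end, in the units of the state.
- ctrl.get_state(): the state, without advancing time (a new reading comes with each control period).
- get_image(name): name is "scene" or "top" or "wrist"; returns a dict with "img" (384x512x3 uint8, red, green, blue), "mtx" (3x3 intrinsics, pixels), "camera_from_world" (4x4, takes a point from world to camera coordinates). Camera axes: x right, y up, looking along -z (the intrinsics and any distortion apply to the point x, -y, -z); pixel columns grow to the right and rows downward; lengths in m; the calibration is good to about 2 mm. A picture is of the moment at which its call begins. There is no depth.
- workorder.close_job(): hands the job in, once; it reports no verdict.
The state is a dict: "time": time; "joint_positions": joint angles; "qd": joint speeds; "joint_torque": joint torques, N m; "position": TCP position; "tool_rot": TCP orientation; "ft_force": force on the tool from outside, world axes, zero at the start; "torque": the same for the moment, N m; "grip_width": opening from 0.0 (shut) to 1.0 (fully open).
Only numpy, scipy, OpenCV 4.12 (cv2) and the standard library are available. Lean on these libraries where they do the work, as an engineer would, in place of code of your own. Each camera call takes 0.05 s, during which the arm holds its last target.

### The job

Take the setting rod out of its wooden stand and thread it down from above through the upper and then the lower bushing of the blue drill guide, turning it so that the red pointer on its handle points along the red index line on top of the guide. Finish while still holding the rod there by its handle, upright, its lower end sticking out below the lower bushing but clear of the pine board; do not let go. Leave the glue bottle, tape measure and sanding block where they are.

Things in the scene. Friction and masses are not known exactly. Their poses are not given: they have to be found in the camera images.
- rod: Loose setting rod, about 0.16 kg: steel bar 12 mm in diameter, 125 mm long, the lowest 5 mm tapering to 6 mm; on top a black handle 24 (x) x 18 (y) x 40 mm high, flats to grip facing +y and -y; a red pointer sticks out of the handle's foot to +x. Origin: centre of the lower tip; z up the bar. Starts nearly upright, with a little play, in the stand's hole, tip 35 mm below the stand's top.
- rod_tip (a point): Centre of the rod's lower tip (the same point as the rod's origin).
- rod_grip (a point): Centre of the rod's black handle, 145 mm above the tip.
- pointer_tip (a point): Outer end of the red pointer, 36 mm from the rod's axis towards the rod's +x, 130 mm above the tip.
- stand: Dark wooden stand for the rod, fixed, 80 x 70 mm and 45 mm high, with an upright round hole of 13.5 mm diameter, 35 mm deep, in the middle of its top. Origin at the centre of its underside, on the bench. It may be to the robot's left or right.
- board: Pale pine board, fixed, 240 x 220 mm and 20 mm thick, flat on the bench, with a small white paper template on it. Origin at the centre of its underside.
- guide: Drill guide fixed on the board: blue column, centre at x = 65 mm, with two aluminium arms, 50 mm wide, 35 to 51 and 91 to 107 mm above the board, nothing higher than 111 mm. Origin on the upright axis shared by both bushings, at the board's top face; z up, x to the column. Holes 15 mm in diameter, 3 mm chamfer; on each a brass collar 27 mm outside, 21 mm inside, 4 mm high.
- upper_bushing (a point): Centre of the mouth of the upper bushing: on its axis at the top of its brass collar, 111 mm above the board's top face.
- lower_bushing (a point): Centre of the mouth of the lower bushing, on the same axis at the top of its brass collar, 55 mm above the board's top face. The underside of the lower arm is 20 mm below this point, and the board's face 55 mm below it.
- index_mark (a point): Middle of the red index line, 24 mm long and 4 mm wide, on the top face of the upper arm; 35 mm from the bushing axis towards the column (guide +x), the line running radially from the axis.
- glue: Bystander: white glue bottle with orange cap, 56 mm in diameter, 150 mm high, loose. Origin at the centre of its underside.
- tape: Bystander: black tape measure, about 70 x 40 x 62 mm, loose. Origin at the centre of its underside.
- sander: Bystander: cork sanding block 100 x 60 x 28 mm, loose. Origin at the centre of its underside.
Mind the look-alikes: they are no part of the job. What is meant by the rod is not green, and is the smaller of those in its own colour.

How it is judged:
By the outcome, as a careful person would: the job done as asked, in the order asked, and still so for the second after the job is handed in, while the arm keeps its last pose, push and grip.
It also fails if it takes over 51 s, if anything falls off the work surface, if the arm or the gripper's body presses on something with over 40 N, if the wrist force passes 120 N, or if a joint passes its speed limit or range.

## Working session

There is one attempt and no reset: what is moved stays moved. The work goes in short steps, Python scripts to look and compute and a tool call to move; the robot and the scene stay as the last step left them, time stands still between calls to the robot, and variables do not carry over. Pictures are saved under pics/ and viewed, and the job is handed in when it is done.

Besides the shell and the picture viewer there is one more tool, called after "Request:" as a command line: name --argument value ..., lists and objects as JSON in quotes. drive_tool: Moves the arm, as the interface text tells. Its arguments: {"type":"object","properties":{"increments":{"type":"string"},"squeeze":{"type":"number"}},"required":["increments"]}

```bash
ls; mkdir -p pics; python3 - <<'E'
from bench import ctrl,get_image
import cv2,numpy as np
print(ctrl.get_state(), ctrl.tcp_to_grasp)
for n in ("scene","top","wrist"):
    d=get_image(n); cv2.imwrite(f"pics/{n}0.png",d["img"][:,:,::-1]); print(n,d["mtx"].tolist(),np.round(d["camera_from_world"],4).tolist(),[k for k in d])
E
```

```text
pics
{'time': 0.0, 'joint_positions': array([ 1.34211496,  0.32182364, -0.07009989,  1.45169661,  0.02260064,
        1.37077924, -0.05690415]), 'qd': array([-0.00100013,  0.00060196,  0.00016112,  0.00268269, -0.00181829,
       -0.00238161, -0.0010707 ]), 'joint_torque': array([-8.37626408e-05, -4.91288245e+01, -4.03518649e-01, -3.12537754e+01,
       -6.35458692e-02,  4.36235487e-02,  1.78831206e-04]), 'position': array([ 0.15608823, -0.63040497,  0.22145037]), 'tool_rot': array([-1.31318533,  1.02961554, -1.02699903]), 'ft_force': array([ 0.34330279, -0.3799032 ,  0.42478308]), 'torque': array([ 0.07401865, -0.08091009, -0.00386684]), 'grip_width': 0.9997944973469219} -0.0187
scene [[417.64277323608337, 0.0, 253.4732852118654], [0.0, 417.64277323608337, 194.50547792744436], [0.0, 0.0, 1.0]] [[-0.5268, 0.8499, 0.0137, 0.2181], [-0.6184, -0.3943, 0.6798, 0.2965], [0.5831, 0.3497, 0.7333, -1.5651], [0.0, 0.0, 0.0, 1.0]] ['img', 'mtx', 'camera_from_world']
top [[459.74151886706005, 0.0, 260.6164411919975], [0.0, 459.74151886706005, 190.50209476830642], [0.0, 0.0, 1.0]] [[0.03, -0.9995, 0.0061, 0.0717], [0.9984, 0.0303, 0.0477, -0.5262], [-0.0479, 0.0047, 0.9988, -1.6408], [0.0, 0.0, 0.0, 1.0]] ['img', 'mtx', 'camera_from_world']
wrist [[325.4349802738791, 0.0, 249.6779549083088], [0.0, 325.4349802738791, 190.07450922481272], [0.0, 0.0, 1.0]] [[0.2406, -0.9706, -0.0009, -0.6492], [0.9346, 0.2319, -0.2699, 0.0329], [0.2622, 0.0641, 0.9629, -0.3906], [0.0, 0.0, 0.0, 1.0]] ['img', 'mtx', 'camera_from_world']
```

View pics/scene0.png

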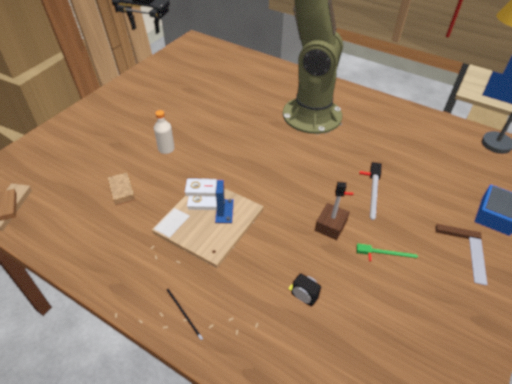

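View pics/top0.png

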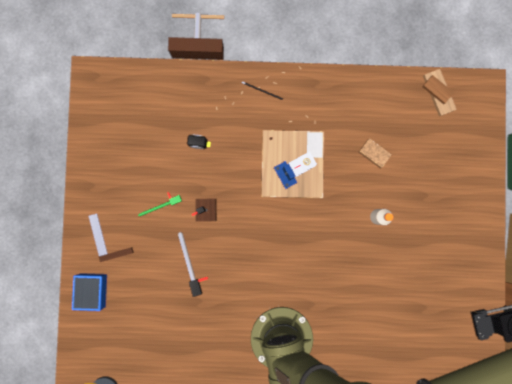

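View pics/wrist0.png

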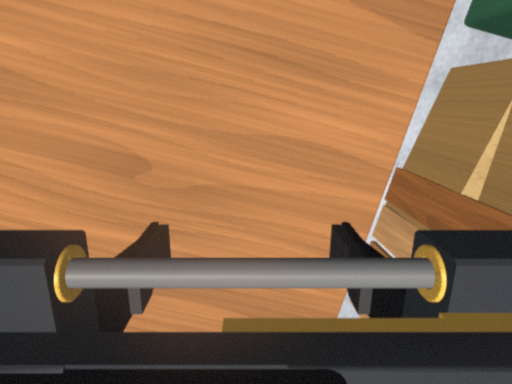

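Candidates for the rod, by scene pixel:
- Black-handled rod upright in the stand, about (340,195).
- Larger black-handled rod lying on the bench, about (375,190).
- Green rod lying on the bench, about (388,252).

I choose the smaller black one in the stand and will check it in a close crop.

```bash
cat > h.py <<'E'
import cv2,numpy as np
from bench import ctrl,get_image
def ray(d,u,v):
    K=d["mtx"];T=d["camera_from_world"];R=T[:3,:3];c=-R.T@T[:3,3]
    x=np.linalg.solve(K,np.array([u,v,1.]));return c,R.T@np.array([x[0],-x[1],-x[2]])
def onz(d,u,v,z):
    c,r=ray(d,u,v);return c+r*(z-c[2])/r[2]
def proj(d,p):
    T=d["camera_from_world"];q=T[:3,:3]@np.asarray(p)+T[:3,3];w=d["mtx"]@np.array([q[0],-q[1],-q[2]]);return w[:2]/w[2]
def tri(l):
    A=np.zeros((3,3));b=np.zeros(3)
    for d,u,v in l:
        c,r=ray(d,u,v);r/=np.linalg.norm(r);P=np.eye(3)-np.outer(r,r);A+=P;b+=P@c
    return np.linalg.solve(A,b)
def crop(d,x,y,w,h,s,name):
    cv2.imwrite("pics/"+name,cv2.resize(d["img"][y:y+h,x:x+w,::-1],None,fx=s,fy=s,interpolation=cv2.INTER_CUBIC))
E
python3 - <<'E'
from h import *
s=get_image("scene");t=get_image("top")
import pickle;pickle.dump((s,t),open("d0.pkl","wb"))
def c(d,x,y,w,h): return cv2.resize(d["img"][y:y+h,x:x+w,::-1],(w*8,h*8),interpolation=cv2.INTER_CUBIC)
cv2.imwrite("pics/rod.png",np.hstack([c(s,312,176,45,65),c(t,183,186,45,65)]))
cv2.imwrite("pics/guide.png",np.hstack([cv2.resize(s["img"][170:245,170:245,::-1],(395,395),interpolation=2),cv2.resize(t["img"][140:200,260:320,::-1],(395,395),interpolation=2)]))
E
```

```text
(no output)
```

View pics/rod.png

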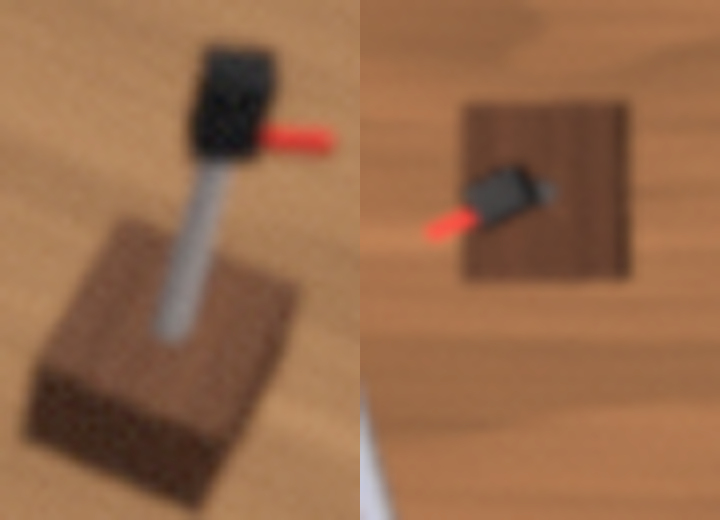

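View pics/guide.png

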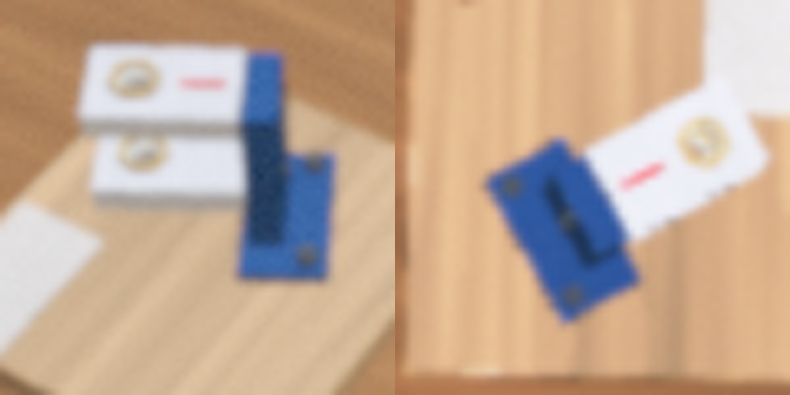

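```bash
python3 - <<'E'
from h import *
import pickle;s,t=pickle.load(open("d0.pkl","rb"))
np.set_printoptions(precision=4,suppress=True)
def both(n,ps,pt,z):
    print(n,tri([(s,*ps),(t,*pt)]),onz(s,*ps,z),onz(t,*pt,z))
k=5.267;m=6.583
both("mouth",(170+133/k,170+79/k),(260+703/m,140+142/m),.131)
both("lowmouth",(170+141/k,170+150/k),(260+703/m,140+142/m),.075)
both("index",(170+203/k,170+84/k),(260+643/m,140+177/m),.127)
both("handle",(312+235/8,176+103/8),(183+138/8,186+195/8),.155)
both("handletop",(312+242/8,176+65/8),(183+132/8,186+198/8),.175)
both("ptr",(312+330/8,176+142/8),(183+70/8,186+235/8),.14)
# stand top corners
for q in [(40,365),(120,222),(297,290),(222,440)]: print(onz(s,312+q[0]/8,176+q[1]/8,.045))
for q in [(465,105),(630,105),(630,278),(465,278)]: print('t',onz(t,183+(q[0]-360)/8,186+q[1]/8,.045))
print('rod at hole',onz(s,312+172/8,176+335/8,.045))
# red masks
for n,d in(("s",s),("t",t)):
    im=d["img"].astype(int);mk=((im[...,0]>im[...,1]+90)&(im[...,0]>im[...,2]+80)).astype(np.uint8)
    N,L,S,C=cv2.connectedComponentsWithStats(mk)
    for i in range(1,N):
        if S[i,4]>3: print(n,S[i],C[i])
from scipy.spatial.transform import Rotation as R
st=ctrl.get_state();print(st["time"],R.from_rotvec(st["tool_rot"]).as_matrix())
E
```

```text
mouth [ 0.5922 -0.1981  0.0618] [ 0.6199 -0.0595  0.131 ] [ 0.6259 -0.2647  0.131 ]
lowmouth [ 0.5967 -0.2034  0.0071] [ 0.6189 -0.0612  0.075 ] [ 0.6325 -0.2779  0.075 ]
index [ 0.5738 -0.1645  0.0612] [ 0.6005 -0.0297  0.127 ] [ 0.6075 -0.2354  0.127 ]
handle [0.4452 0.2853 0.1561] [0.4435 0.2864 0.155 ] [0.4458 0.2839 0.155 ]
handletop [0.4442 0.2849 0.1727] [0.446  0.2863 0.175 ] [0.4445 0.2838 0.175 ]
ptr [0.4279 0.3149 0.1388] [0.4284 0.3164 0.14  ] [0.4284 0.3133 0.14  ]
[0.4892 0.2532 0.045 ]
[0.4136 0.2485 0.045 ]
[0.4093 0.3152 0.045 ]
[0.4856 0.32   0.045 ]
t [0.485  0.3136 0.045 ]
t [0.4871 0.2411 0.045 ]
t [0.4112 0.2385 0.045 ]
t [0.4091 0.3108 0.045 ]
rod at hole [0.4521 0.2863 0.045 ]
s [359 171  12   4  33] [364.4848 172.5455]
s [345 192   9   3  24] [348.8333 192.9583]
s [368 253   4   8  23] [369.6957 256.5217]
t [167 192   4   6  17] [168.4706 194.6471]
t [191 212   7   4  19] [193.8421 213.5789]
t [198 277  10   5  35] [202.5143 278.9429]
0.25 [[ 0.2404 -0.0003  0.9707]
 [-0.9707  0.0008  0.2404]
 [-0.0009 -1.     -0.0001]]
```

```bash
python3 - <<'E'
from h import *
import pickle;s,t=pickle.load(open("d0.pkl","rb"))
np.set_printoptions(precision=4,suppress=True)
def both(n,ps,pt,z):
    print(n,tri([(s,*ps),(t,*pt)]),onz(s,*ps,z),onz(t,*pt,z))
k=5.267;m=6.583
both("mouth",(170+133/k-.4,170+79/k-.4),(260+308/m-.4,140+142/m-.4),.131)
print("lowmouth",onz(s,170+141/k,170+150/k,.075))
both("index",(170+203/k-.4,170+84/k-.4),(260+248/m-.4,140+177/m-.4),.127)
E
```

```text
mouth [ 0.6204 -0.0614  0.1321] [ 0.6193 -0.0614  0.131 ] [ 0.621  -0.0622  0.131 ]
lowmouth [ 0.6189 -0.0612  0.075 ]
index [ 0.6018 -0.0313  0.1289] [ 0.5999 -0.0315  0.127 ] [ 0.6026 -0.0324  0.127 ]
```

The stand rod is confirmed: small black handle, red pointer, sitting in the dark stand. It is at about (0.445, 0.285) with its pointer heading about 119.5°. The guide axis is at about (0.620, -0.0615) and the index line heads about 121.7°. Next I work out the swing.

```bash
cat > sim.py <<'E'
import numpy as np
from scipy.optimize import least_squares
p0=np.array([.1561,-.6304]);h0=np.radians(-76.09)
def run(tx,tz,yaw,n,p=p0,h=h0):
    P=[p]
    for i in range(n):
        p=p+(tx*np.array([np.cos(h),np.sin(h)])+tz*np.array([-np.sin(h),np.cos(h)]))/1000;h-=np.radians(yaw);P.append(p)
    return np.array(P),h
E
python3 - <<'E'
from sim import *
g=np.array([.445,.285])
f=lambda v:run(v[0],v[1],-5.3,20)[0][-1]-g
v=least_squares(f,[0,50]).x;print(v);P,h=run(*v,-5.3,20);print(np.degrees(h),np.hypot(*P.T).round(3))
E
```

```text
[-7.94938191 54.9995482 ]
29.910000000000014 [0.649 0.644 0.638 0.632 0.625 0.618 0.611 0.604 0.597 0.59  0.583 0.576
 0.569 0.562 0.556 0.55  0.545 0.54  0.535 0.532 0.528]
```

Request:
drive_tool --increments "-8 -1 55 -5.3 0; -8 -1 55 -5.3 0; -8 -1 55 -5.3 0; -8 -1 55 -5.3 0; -8 -1 55 -5.3 0; -8 -1 55 -5.3 0; -8 -1 55 -5.3 0; -8 -1 55 -5.3 0; -8 -1 55 -5.3 0; -8 -1 55 -5.3 0; -8 -1 55 -5.3 0; -8 -1 55 -5.3 0; -8 -1 55 -5.3 0; -8 -1 55 -5.3 0; -8 -1 55 -5.3 0; -8 -1 55 -5.3 0; -8 -1 55 -5.3 0; -8 -1 55 -5.3 0; -8 -1 55 -5.3 0; -8 -1 55 -5.3 0"

```text
time: 2.75
position: [0.4434, 0.2864, 0.2426]
tool_rot: [-1.531, -0.412, 0.411]
ft_force: [1.3, -0.1, -0.1]
grip_width: 1.002
```

```bash
python3 - <<'E'
from h import *
import pickle
w=get_image("wrist");t=get_image("top");s=get_image("scene");pickle.dump((s,t,w),open("d1.pkl","wb"))
cv2.imwrite("pics/w1.png",w["img"][:,:,::-1])
from scipy.spatial.transform import Rotation as R
np.set_printoptions(precision=4,suppress=True)
st=ctrl.get_state();M=R.from_rotvec(st["tool_rot"]).as_matrix();print(st["time"],st["position"],M,np.degrees(np.arctan2(M[1,0],M[0,0])),st["joint_positions"])
print(w["camera_from_world"],proj(w,(.445,.285,.155)))
E
```

```text
2.9 [0.4419 0.2882 0.243 ] [[ 0.8632  0.0006 -0.5049]
 [ 0.5049  0.0004  0.8632]
 [ 0.0008 -1.      0.0001]] 30.327716541494816 [ 0.2661  0.1255 -0.9566  1.6972  0.1046  1.3721 -0.1781]
[[ 0.8653  0.5013  0.0013 -0.5276]
 [-0.4821  0.8328 -0.272   0.0139]
 [-0.1374  0.2347  0.9623 -0.4167]
 [ 0.      0.      0.      1.    ]] [250.3757 196.8048]
```

View pics/w1.png

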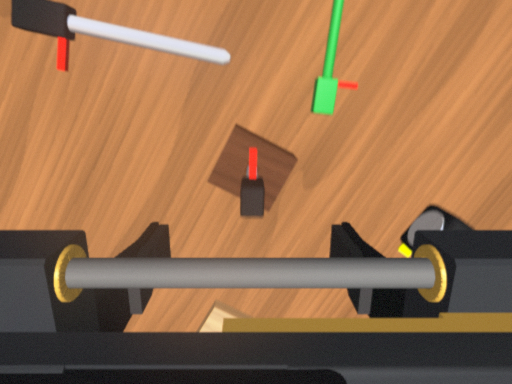

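```bash
python3 - <<'E'
from h import *
import pickle
s,t,w=pickle.load(open("d1.pkl","rb"))
crop(w,205,120,100,105,5.7,"w1c.png")
E
```

```text
(no output)
```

View pics/w1c.png

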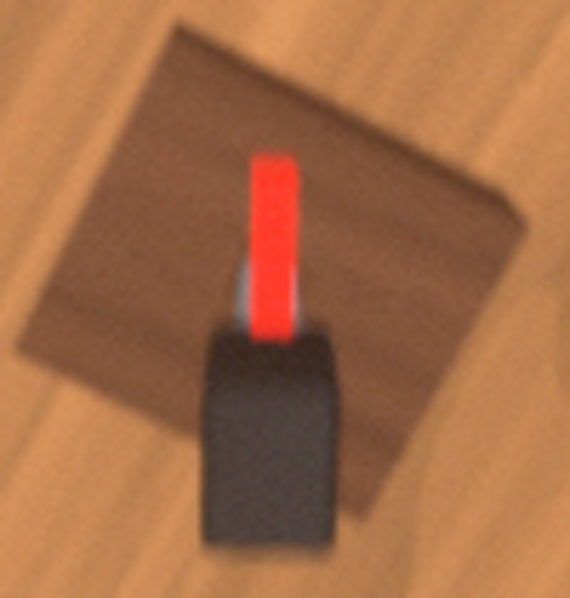

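```bash
python3 - <<'E'
from h import *
import pickle
np.set_printoptions(precision=4,suppress=True)
s,t,w=pickle.load(open("d1.pkl","rb"))
f=lambda x,y,z:onz(w,205+x/5.7-.4,120+y/5.7-.4,z)
print("cam",ray(w,0,0)[0])
ht=f(270,468,.175);pt=f(275,155,.142);pb=f(272,340,.142);print("handletop",ht,"ptr",pt,pb)
for a,b in((pt,ht),(pt,pb)): print(np.degrees(np.arctan2(*(a-b)[1::-1])))
for c in[(178,30),(518,225),(18,348),(365,520)]:
    print("corner",f(*c,.045))
print("top edges", f(203,468,.175),f(337,468,.175),f(270,392,.175),f(270,545,.175))
print("bar visible L/R at hole height?",f(237,325,.1),f(300,325,.1))
E
```

```text
cam [0.4059 0.3507 0.4054]
handletop [0.4448 0.2875 0.175 ] ptr [0.4275 0.3193 0.142 ] [0.4408 0.2956 0.142 ]
118.64798916442787
119.31184498723493
corner [0.4073 0.3191 0.045 ]
corner [0.4837 0.3197 0.045 ]
corner [0.4104 0.2485 0.045 ]
corner [0.4893 0.252  0.045 ]
top edges [0.4373 0.2832 0.175 ] [0.4524 0.2919 0.175 ] [0.4396 0.2964 0.175 ] [0.4502 0.2783 0.175 ]
bar visible L/R at hole height? [0.4399 0.2861 0.1   ] [0.4491 0.2915 0.1   ]
```

Request:
drive_tool --increments "1.6 0 -3.7 1.1 0; 0 15 0 0 0; 0 15 0 0 0; 0 15 0 0 0; 0 15 0 0 0; 0 15 0 0 0; 0 15 0 0 0; 0 15 0 0 0; 0 0 0 0 0; 0 0 0 0 0; 0 0 0 0 0" --squeeze 10

```text
time: 4.28
position: [0.448, 0.2827, 0.1382]
tool_rot: [-1.535, -0.395, 0.393]
ft_force: [-0.3, -0.5, -0.5]
grip_width: 1.002
```

```bash
python3 - <<'E'
from h import *
import pickle
w=get_image("wrist");t=get_image("top");s=get_image("scene");pickle.dump((s,t,w),open("d2.pkl","wb"))
np.set_printoptions(precision=4,suppress=True)
st=ctrl.get_state();print(st["position"],st["ft_force"],st["tool_rot"])
a=cv2.resize(w["img"][150:384,:,::-1],(512,234));b=cv2.resize(s["img"][160:240,300:370,::-1],(273,312),interpolation=2);b=b[:234] if 0 else cv2.resize(b,(205,234))
cv2.imwrite("pics/w2.png",np.hstack([a,b]))
E
```

```text
[0.4479 0.2826 0.1379] [-0.1972  0.7717  0.3948] [-1.5347 -0.3948  0.3935]
```

View pics/w2.png

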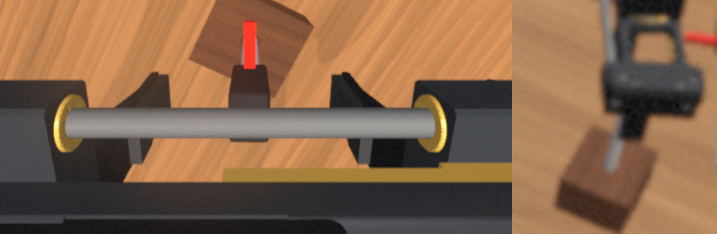

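Request:
drive_tool --increments "-0.8 -2 4 0 0; 0 0 0 0 0; 0 0 0 0 255; 0 0 0 0 255; 0 0 0 0 255; 0 0 0 0 255; 0 0 0 0 255; 0 0 0 0 255; 0 0 0 0 255; 0 0 0 0 255" --squeeze 8

```text
time: 5.68
position: [0.445, 0.2856, 0.1395]
tool_rot: [-1.535, -0.395, 0.394]
ft_force: [0.2, -0.5, -0.2]
grip_width: 0.205
```

```bash
python3 - <<'E'
from h import *
import pickle
w=get_image("wrist");t=get_image("top");s=get_image("scene");pickle.dump((s,t,w),open("d3.pkl","wb"))
np.set_printoptions(precision=4,suppress=True)
st=ctrl.get_state();print(st["time"],st["position"],st["ft_force"],st["torque"],st["tool_rot"],st["grip_width"])
a=cv2.resize(w["img"][130:320,150:350,::-1],(420,400),interpolation=2);b=cv2.resize(s["img"][160:240,300:370,::-1],(350,400),interpolation=2)
cv2.imwrite("pics/w3.png",np.hstack([a,b]))
E
```

```text
5.825 [0.4451 0.2856 0.1395] [ 0.8758  0.3022 -0.8033] [ 0.0827 -0.343   0.0131] [-1.5345 -0.3944  0.3938] 0.20473131166297107
```

View pics/w3.png

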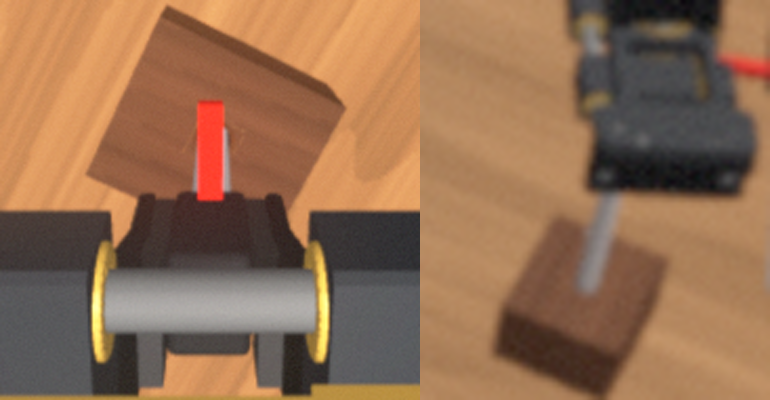

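Request:
drive_tool --increments "0 0 0 0 255; 0 -5 0 0 255; 0 -15 0 0 255; 0 -15 0 0 255; 0 -15 0 0 255; 0 -15 0 0 255; 0 -15 0 0 255; 0 0 0 0 255; 0 0 0 0 255" --squeeze 30

```text
time: 6.95
position: [0.4447, 0.2853, 0.2191]
tool_rot: [-1.535, -0.394, 0.395]
ft_force: [-0.6, 0.2, -1.0]
grip_width: 0.204
```

```bash
cat > look.py <<'E'
from h import *
import pickle,sys
from scipy.spatial.transform import Rotation as R
n=sys.argv[1]
w=get_image("wrist");t=get_image("top");s=get_image("scene");st=ctrl.get_state();pickle.dump((s,t,w,st),open(f"d{n}.pkl","wb"))
np.set_printoptions(precision=4,suppress=True)
M=R.from_rotvec(st["tool_rot"]).as_matrix()
print(st["time"],st["position"],st["ft_force"],st["torque"],st["grip_width"]);print("xhead",np.degrees(np.arctan2(M[1,0],M[0,0])),"down",M[:,1],"q",st["joint_positions"])
def c(d,p,a=60):
    u,v=proj(d,p).round().astype(int);u=int(np.clip(u,a//2,511-a//2));v=int(np.clip(v,a//2,383-a//2));x,y=u-a//2,v-a//2
    print("crop origin",x,y);return cv2.resize(d["img"][y:y+a,x:x+a,::-1],(400,400),interpolation=2)
q=st["position"]-[0,0,.08]
cv2.imwrite(f"pics/l{n}.png",np.hstack([c(s,q),c(w,q,200)]))
E
python3 look.py 4
```

```text
7.1 [0.4446 0.2853 0.2188] [ 0.3919 -0.2614 -0.4007] [-0.0048 -0.1961 -0.0046] 0.2054370977455358
xhead 28.81411047095552 down [-0.0012 -0.0005 -1.    ] q [ 0.2602  0.1469 -0.9507  1.7299  0.1226  1.329  -0.2122]
crop origin 310 163
crop origin 150 97
```

View pics/l4.png

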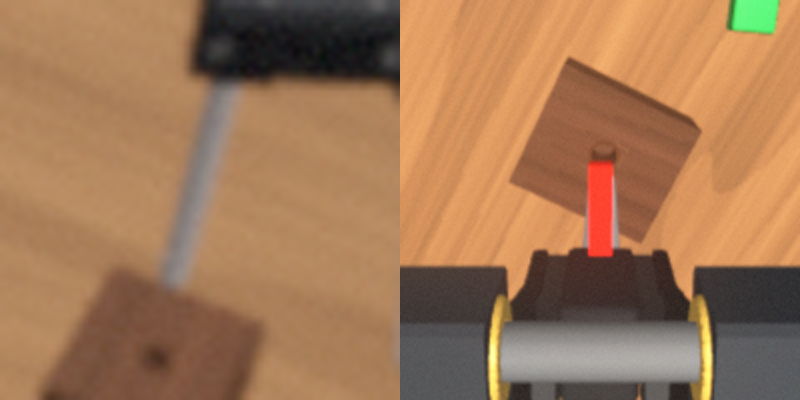

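```bash
python3 - <<'E'
from h import *
import pickle
np.set_printoptions(precision=4,suppress=True)
s,t,w,st=pickle.load(open("d4.pkl","rb"))
p=st["position"];z0=p[2]-.1395+.010
print("tip z",z0)
print("pred tip s",proj(s,[p[0],p[1],z0]),"obs",310+173/6.667-.4,163+285/6.667-.4)
print("tip on plane",onz(s,310+173/6.667-.4,163+285/6.667-.4,z0), "for offsets", p)
print("upper: pred",proj(s,[p[0],p[1],z0+.11]), "obs",310+222/6.667-.4,163+88/6.667-.4)
print("hole s",onz(s,310+155/6.667-.4,163+355/6.667-.4,.045),"hole w",onz(w,150+203/2-.2,97+153/2-.2,.045))
# direction fit in scene: bar pixels
im=s["img"].astype(int)
g=cv2.cvtColor(s["img"],cv2.COLOR_RGB2HSV)
m=((g[...,1]<70)&(g[...,2]>70)).astype(np.uint8)
m[:, :330]=0;m[:,350:]=0;m[:176]=0;m[207:]=0
ys,xs=np.nonzero(m)
rows=[(y,xs[ys==y].mean(),(ys==y).sum()) for y in range(176,207) if (ys==y).any()]
for r in rows: 
    pass
k=np.polyfit([r[0] for r in rows],[r[1] for r in rows],1);print("obs slope",k[0],rows[0],rows[-1])
a=proj(s,[p[0],p[1],z0+.1]);b=proj(s,[p[0],p[1],z0+.01]);print("vert slope",(b-a)[0]/(b-a)[1],a,b)
for hd in(0,90,119,29):
    d=np.array([np.cos(np.radians(hd)),np.sin(np.radians(hd))])*np.tan(np.radians(1))*.09
    b2=proj(s,[p[0]+d[0],p[1]+d[1],z0+.01]);print(hd,"1deg tip toward:",(b2-a)[0]/(b2-a)[1],b2)
# wrist: pointer tip / vertical
print("w ptr pred",proj(w,[p[0]+.036*np.cos(np.radians(118.8)),p[1]+.036*np.sin(np.radians(118.8)),z0+.132]))
print("w tip pred",proj(w,[p[0],p[1],z0]))
E
```

```text
tip z 0.08931608228200442
pred tip s [336.8005 205.5571] obs 335.5487025648718 205.34786260686965
tip on plane [0.4457 0.2821 0.0893] for offsets [0.4446 0.2853 0.2188]
upper: pred [343.7343 176.9322] obs 342.89833508324585 175.79934003299834
hole s [0.4463 0.2817 0.045 ] hole w [0.4473 0.2841 0.045 ]
obs slope -0.2709677419354853 (176, np.float64(343.5), np.int64(4)) (205, np.float64(335.5), np.int64(4))
vert slope -0.24222902875730612 [343.0606 179.7133] [337.39   203.1233]
0 1deg tip toward: -0.2484915150880628 [337.1527 203.4885]
90 1deg tip toward: -0.21730317841761307 [337.923  203.3558]
119 1deg tip toward: -0.21716889921487406 [337.971  203.1496]
29 1deg tip toward: -0.23570312421210698 [337.4409 203.5556]
w ptr pred [249.4367 176.7785]
w tip pred [249.5375 181.4472]
```

Request:
drive_tool --increments "0 -14 0 0 255; 0 -14 0 0 255; 0 -14 0 0 255; 0 -14 0 0 255; 0 -14 0 0 255; -1 0 -20 0 255; -1 0 -30 0 255; -1 0 -35 0 255; -1 0 -35 0 255; -1 0 -35 0 255; -1 0 -35 0 255; -1 0 -35 0 255; -1 0 -35 0 255; -1 0 -35 0 255; -1 0 -35 0 255; -1 0 -30 0 255; -1 0 -16 0 255; -1 0 -10 0 255; 0 0 0 -3 255; 0 0 0 0 255"

```text
time: 9.6
position: [0.6195, -0.0577, 0.2898]
tool_rot: [-1.526, -0.436, 0.436]
ft_force: [-0.2, 0.1, -0.5]
grip_width: 0.207
```

```bash
python3 look.py 5; python3 - <<'E'
from h import *
import pickle
s,t=pickle.load(open("d0.pkl","rb"))
m=6.583
F=lambda x,y:onz(t,260+(x-395)/m-.4,140+y/m-.4,.127)
for a,b in(((585,160),(715,80)),((635,240),(770,160))):
    v=F(*a)-F(*b);print(np.degrees(np.arctan2(v[1],v[0])))
k=5.267
G=lambda x,y:onz(s,170+x/k-.4,170+y/k-.4,.127)
for a,b in(((247,48),(90,45)),((245,130),(80,120))):
    v=G(*a)-G(*b);print(np.degrees(np.arctan2(v[1],v[0])))
v=G(225,84)-G(181,84);print("line",np.degrees(np.arctan2(v[1],v[0])))
v=F(664,167)-F(622,187);v=-v;print("line t",np.degrees(np.arctan2(v[1],v[0])))
E
```

```text
9.75 [ 0.6195 -0.0581  0.2897] [-0.54    0.6683 -1.2242] [-0.0361 -0.0929  0.0512] 0.20752856949838913
xhead 31.844704774905466 down [ 0.0001 -0.     -1.    ] q [ 0.6024  0.31   -0.7035  1.3998  0.1991  1.5034  0.4651]
crop origin 163 134
crop origin 149 98
123.3973844005102
122.38911916742742
121.03136910458498
117.80736865882078
line 122.55325046730178
line t 117.23985681020093
```

View pics/l5.png

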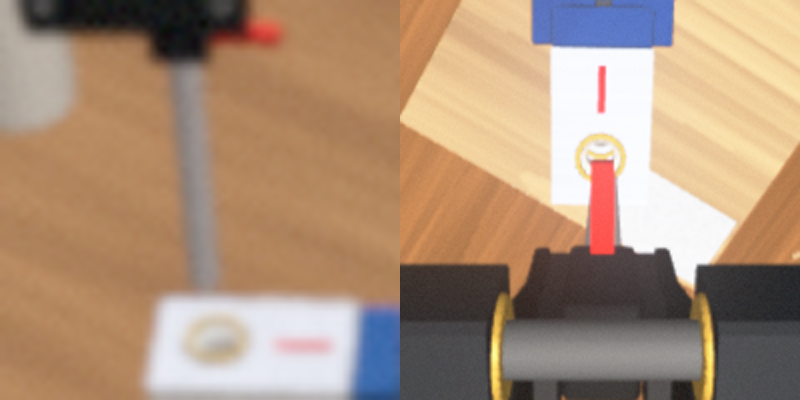

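```bash
python3 - <<'E'
from h import *
import pickle
np.set_printoptions(precision=4,suppress=True)
s,t,w,st=pickle.load(open("d5.pkl","rb"))
im=w["img"].astype(int);mk=((im[...,0]>im[...,1]+80)&(im[...,0]>im[...,2]+80)).astype(np.uint8)
N,L,S,C=cv2.connectedComponentsWithStats(mk)
for i in range(1,N):
    if S[i,4]>15:
        ys,xs=np.nonzero(L==i);rr=range(ys.min()+1,ys.max())
        k=np.polyfit(rr,[xs[ys==r].mean() for r in rr],1);print(S[i],C[i])
        z=.127 if C[i][1]<160 else st["position"][2]-.1395+.142
        a=onz(w,np.polyval(k,ys.min()-.5),ys.min()-.5,z);b=onz(w,np.polyval(k,ys.max()+.5),ys.max()+.5,z);v=a-b;print(z,a,b,(a+b)/2,np.degrees(np.arctan2(v[1],v[0])),np.hypot(*v[:2]))
f=lambda x,y,z:onz(w,149+(x-400)/2-.25,98+y/2-.25,z)
print("collar w",f(601,157.5,.131))
e=[f(552,48,.127)-f(551,205,.127),f(653,50,.127)-f(648,200,.127)]
for v in e: print(np.degrees(np.arctan2(v[1],v[0])))
p=st["position"];z0=p[2]-.1395+.010
u,v=163+205/6.667-.4,134+285/6.667-.4
print("tip s obs",u,v,"pred",proj(s,[p[0],p[1],z0]),onz(s,u,v,z0))
print("tip w pred",proj(w,[p[0],p[1],z0]), "collar s",onz(s,163+215/6.667-.4,134+340/6.667-.4,.131))
E
```

```text
[248 131   4  23  83] [249.4458 141.747 ]
0.127 [ 0.5967 -0.0204  0.127 ] [ 0.608  -0.0403  0.127 ] [ 0.6023 -0.0303  0.127 ] 119.67898971920316 0.02291461068116194
[244 178  13  47 553] [249.5967 201.4702]
0.29222175111371407 [ 0.6006 -0.0273  0.2922] [ 0.614  -0.049   0.2922] [ 0.6073 -0.0382  0.2922] 121.57428048054604 0.02549807393527691
collar w [ 0.6203 -0.0595  0.131 ]
120.32779729914716
121.16708073243218
tip s obs 193.34846257687116 176.34786260686965 pred [194.8284 177.4287] [ 0.6183 -0.0638  0.1602]
tip w pred [249.3031 182.0067] collar s [ 0.6193 -0.0614  0.131 ]
```

Request:
drive_tool --increments "0 10 0 0.4 255; 0 11 0 0 255; 0 0 0 0 255; 0 0 0 0 255"

```text
time: 10.25
position: [0.6195, -0.0589, 0.2684]
tool_rot: [-1.528, -0.429, 0.43]
ft_force: [0.3, 1.0, -0.9]
grip_width: 0.199
```

```bash
python3 look.py 6; python3 - <<'E'
from h import *
import pickle
s,t,w,st=pickle.load(open("d6.pkl","rb"))
a=cv2.resize(s["img"][155:205,175:225,::-1],(400,400),interpolation=2);b=cv2.resize(w["img"][140:220,210:290,::-1],(400,400),interpolation=2)
cv2.imwrite("pics/m6.png",np.hstack([a,b]))
E
```

```text
10.4 [ 0.6198 -0.0589  0.2689] [ 0.1936  0.102  -1.0721] [-0.0152 -0.0881 -0.017 ] 0.2045226276933289
xhead 31.41129384558772 down [ 0.0007 -0.0001 -1.    ] q [ 0.6043  0.3161 -0.7002  1.4342  0.203   1.4639  0.4554]
crop origin 163 140
crop origin 150 98
```

View pics/m6.png

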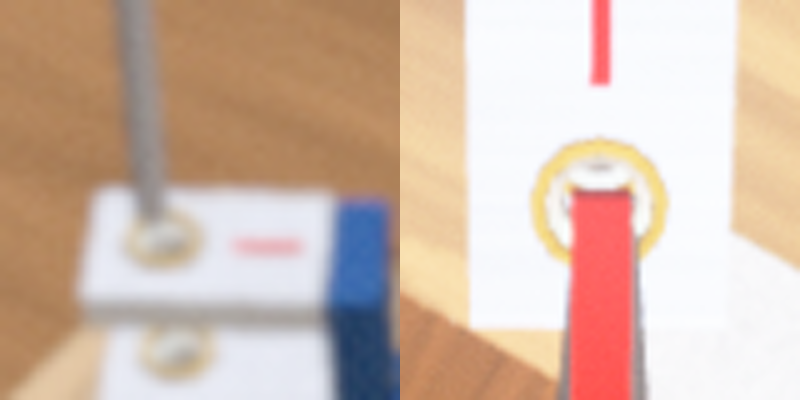

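```bash
python3 - <<'E'
from h import *
import pickle
np.set_printoptions(precision=4,suppress=True)
s,t,w,st=pickle.load(open("d6.pkl","rb"))
p=st["position"];z0=p[2]-.1395+.010
X=np.array([.8534,.5213]);Z=np.array([-.5213,.8534])
f=lambda x,y,z:onz(s,175+x/8-.45,155+y/8-.45,z)
c=f(163,241,.131)
for dz in(-.003,0,.003):
  for yy in (212,216):
    v=(f(153,yy,z0+dz)-c)[:2];print(dz,yy,"tip-collar tool x,z mm",v@X*1e3,v@Z*1e3)
g=lambda x,y,z:onz(w,210+(x-400)/5-.4,140+y/5-.4,z)
cw=g(600,205,.131);v=cw[:2]-p[:2];print("wrist collar",cw,"rel tcp",v@X*1e3,v@Z*1e3, "scene collar rel tcp",(c[:2]-p[:2])@X*1e3,(c[:2]-p[:2])@Z*1e3)
pt=g(602,192,z0+.132);v=pt[:2]-p[:2];print("ptr end rel tcp (expect 0,36)",v@X*1e3,v@Z*1e3)
E
```

```text
-0.003 212 tip-collar tool x,z mm -8.327046353027619 -3.746002997489265
-0.003 216 tip-collar tool x,z mm -6.43000568204701 -3.548991063463654
0 212 tip-collar tool x,z mm -5.372016467128289 -3.165343869948332
0 216 tip-collar tool x,z mm -3.4820313669154515 -2.969064672792187
0.003 212 tip-collar tool x,z mm -2.416986581229302 -2.5846847424073207
0.003 216 tip-collar tool x,z mm -0.5340570517841975 -2.389138282120794
wrist collar [ 0.6201 -0.0598  0.131 ] rel tcp -0.2265332028528021 -0.9252122602470216 scene collar rel tcp -1.437961526402543 -1.6034719123763728
ptr end rel tcp (expect 0,36) -0.06977161136982421 35.70901382485449
```

Request:
drive_tool --increments "0 0 2 0 255; 0 4 0 0 255; 0 4 0 0 255; 0 4 0 0 255; 0 4 0 0 255; 0 4 0 0 255; 0 4 0 0 255; 0 0 0 0 255; 0 0 0 0 255"

```text
time: 11.52
position: [0.6186, -0.0572, 0.2446]
tool_rot: [-1.528, -0.43, 0.43]
ft_force: [0.4, -0.4, -1.1]
grip_width: 0.207
```

```bash
cat > l2.py <<'E'
from h import *
import pickle,sys
exec(open("look.py").read())
a=cv2.resize(s["img"][155:215,170:230,::-1],(400,400),interpolation=2);b=cv2.resize(w["img"][130:230,200:300,::-1],(400,400),interpolation=2)
cv2.imwrite(f"pics/m{n}.png",np.hstack([a,b]))
E
python3 l2.py 7
```

```text
11.675 [ 0.6187 -0.0572  0.2447] [-0.343  -0.5357 -1.4798] [ 0.0038 -0.1389  0.0028] 0.20208009192227291
xhead 31.412925920073754 down [ 0.0004 -0.0001 -1.    ] q [ 0.6047  0.3226 -0.6989  1.4753  0.2079  1.4187  0.4481]
crop origin 165 146
crop origin 150 97
```

View pics/m7.png

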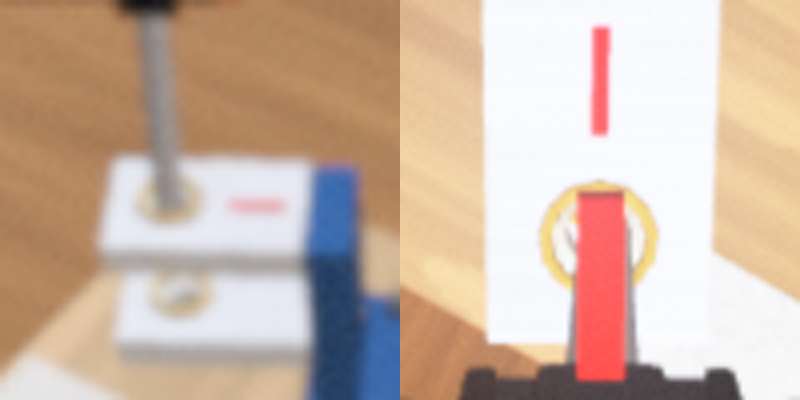

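Request:
drive_tool --increments "-0.4 4 0 0 255; 0 4 0 0 255; 0 4 0 0 255; 0 4 0 0 255; 0 4 0 0 255; 0 4 0 0 255; 0 4 0 0 255; 0 0 0 0 255; 0 0 0 0 255"

```text
time: 12.8
position: [0.6183, -0.0574, 0.2166]
tool_rot: [-1.528, -0.43, 0.43]
ft_force: [-0.4, 0.1, -1.1]
grip_width: 0.207
```

```bash
python3 l2.py 8
```

```text
12.95 [ 0.6183 -0.0574  0.2168] [-0.665  -0.3438 -1.5964] [-0.001  -0.1191 -0.0006] 0.20448154112706218
xhead 31.413149026982474 down [ 0.0004 -0.0001 -1.    ] q [ 0.6047  0.3355 -0.6953  1.5171  0.2172  1.3673  0.4411]
crop origin 166 153
crop origin 150 97
```

View pics/m8.png

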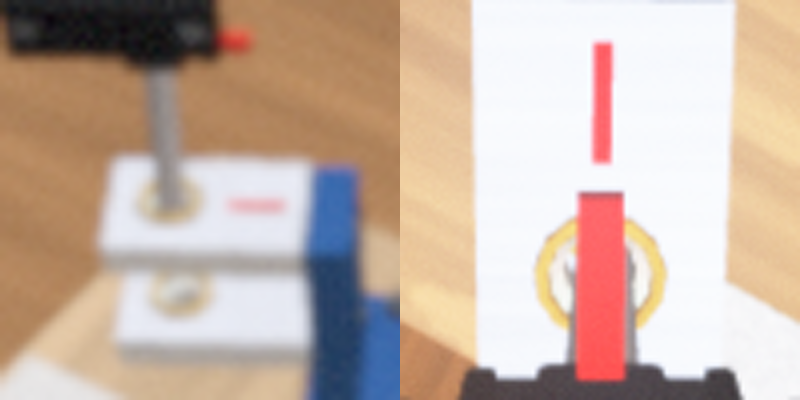

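Request:
drive_tool --increments "0 4 0 0 255; 0 4 0 0 255; 0 4 0 0 255; 0 4 0 0 255; 0 3 0 0 255; 0 0 0 0 255; 0 0 0 0 255"

```text
time: 13.82
position: [0.6183, -0.0574, 0.1977]
tool_rot: [-1.528, -0.43, 0.429]
ft_force: [-0.3, 0.4, -1.8]
grip_width: 0.205
```

```bash
python3 l2.py 9
```

```text
13.975 [ 0.6183 -0.0574  0.1977] [-0.9232  0.116  -1.0311] [ 0.0268 -0.1442 -0.0402] 0.2023303734641219
xhead 31.41247289046782 down [ 0.0003 -0.0001 -1.    ] q [ 0.6031  0.3467 -0.6924  1.5431  0.2252  1.3329  0.4351]
crop origin 167 158
crop origin 150 97
```

View pics/m9.png

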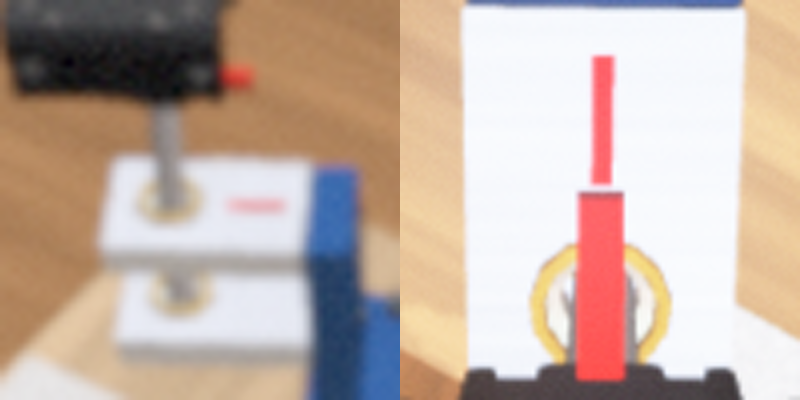

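Request:
drive_tool --increments "0 3 0 0 255; 0 3 0 0 255; 0 3 0 0 255; 0 3 0 0 255; 0 3 0 0 255; 0 0 0 0 255; 0 0 0 0 255"

```text
time: 14.85
position: [0.6183, -0.0574, 0.1826]
tool_rot: [-1.528, -0.43, 0.43]
ft_force: [0.1, 0.6, -1.9]
grip_width: 0.202
```

```bash
python3 l2.py 10
```

```text
15.0 [ 0.6183 -0.0574  0.1827] [-0.4092 -0.4551 -1.4854] [ 0.0248 -0.1455 -0.0274] 0.20171391438250288
xhead 31.411772254393114 down [ 0.0002 -0.0001 -1.    ] q [ 0.6013  0.3565 -0.6897  1.5625  0.2323  1.306   0.4298]
crop origin 167 162
crop origin 150 97
```

View pics/m10.png

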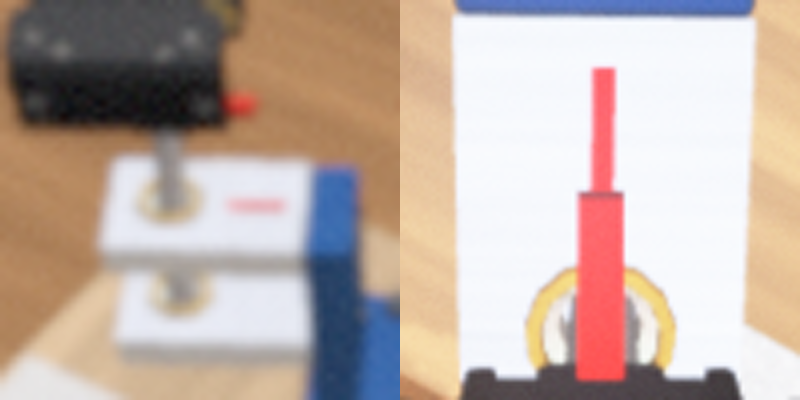

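Request:
drive_tool --increments "0 3 0 0 255; 0 3 0 0 255; 0 3 0 0 255; 0 3 0 0 255; 0 3 0 0 255; 0 3 0 0 255; 0 0 0 0 255; 0 0 0 0 255"

```text
time: 16.0
position: [0.6182, -0.0574, 0.1646]
tool_rot: [-1.528, -0.43, 0.43]
ft_force: [-0.5, 0.2, -1.2]
grip_width: 0.207
```

```bash
python3 l2.py 11; python3 - <<'E'
from h import *
import pickle
s,t,w,st=pickle.load(open("d11.pkl","rb"))
a=cv2.resize(s["img"][165:225,180:230,::-1],(480,576),interpolation=2)
cv2.imwrite("pics/z11.png",a)
E
```

```text
16.15 [ 0.6183 -0.0574  0.1647] [-0.7667 -0.7779 -1.5062] [ 0.0085 -0.1301  0.0563] 0.2060489639715148
xhead 31.414531545248266 down [ 0.0003 -0.0001 -1.    ] q [ 0.5985  0.3694 -0.686   1.5845  0.2416  1.274   0.4229]
crop origin 168 167
crop origin 150 97
```

View pics/m11.png

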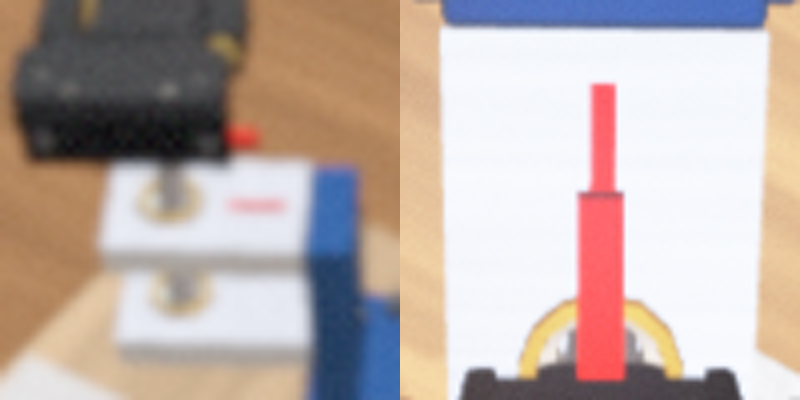

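View pics/z11.png

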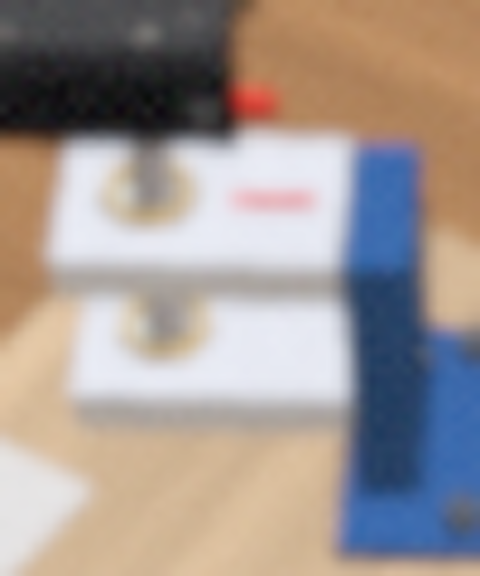

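Rod is through both bushings without contact, but it leans about 1.2° from the play in the stand. I'll straighten it by easing the handle back against the bushing wall with a lighter grip.

Request:
drive_tool --increments "0 0 0 0 255; 0 0 -0.7 0 255; 0 0 -0.7 0 255; 0 0 -0.7 0 255; 0 0 -0.7 0 255; 0 0 0 0 255; 0 0 0 0 255" --squeeze 15

```text
time: 17.02
position: [0.6196, -0.0595, 0.1645]
tool_rot: [-1.527, -0.43, 0.43]
ft_force: [-1.4, 1.7, -1.0]
grip_width: 0.208
```

```bash
python3 l2.py 12; python3 - <<'E'
from bench import ctrl,get_image
import numpy as np,pickle
# several readings averaged
F=[]
from h import *
s=pickle.load(open("d12.pkl","rb"))[0]
cv2.imwrite("pics/z12.png",cv2.resize(s["img"][165:225,180:230,::-1],(480,576),interpolation=2))
E
```

```text
17.175 [ 0.6196 -0.0596  0.1645] [-0.3692  0.9783 -1.4302] [ 0.4245 -0.0108  0.0426] 0.20486948025385648
xhead 31.425644109780247 down [-0.0001  0.0001 -1.    ] q [ 0.5994  0.373  -0.6845  1.5805  0.2431  1.2752  0.4259]
crop origin 167 167
crop origin 150 97
```

View pics/z12.png

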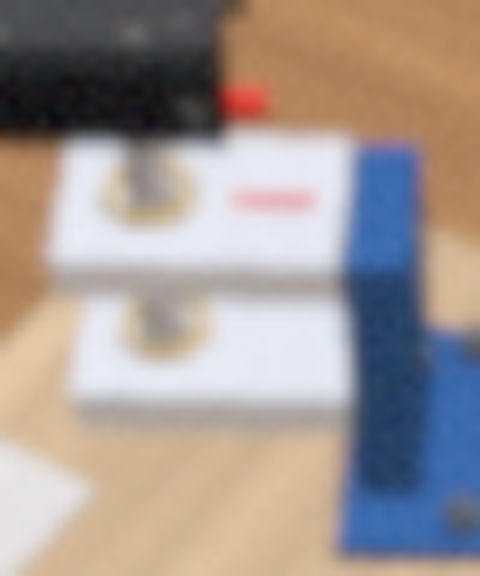

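Request:
drive_tool --increments "0 0 -0.5 0 255; 0 0 -0.5 0 255; 0 0 -0.5 0 255; 0 0 0 0 255; 0 0 0 0 255"

```text
time: 17.8
position: [0.6205, -0.0609, 0.1646]
tool_rot: [-1.528, -0.43, 0.43]
ft_force: [-0.3, 1.7, -0.0]
grip_width: 0.206
```

```bash
python3 l2.py 13; python3 - <<'E'
from h import *
import pickle
s=pickle.load(open("d13.pkl","rb"))[0]
cv2.imwrite("pics/z13.png",cv2.resize(s["img"][165:225,180:230,::-1],(480,576),interpolation=2))
E
```

```text
17.95 [ 0.6205 -0.0609  0.1645] [-0.9338  2.8736 -1.1851] [ 0.6264 -0.0222 -0.0184] 0.2069353199843581
xhead 31.420424770317247 down [ 0.      0.0001 -1.    ] q [ 0.6     0.3748 -0.6837  1.5781  0.244   1.2758  0.4274]
crop origin 166 167
crop origin 150 97
```

View pics/z13.png

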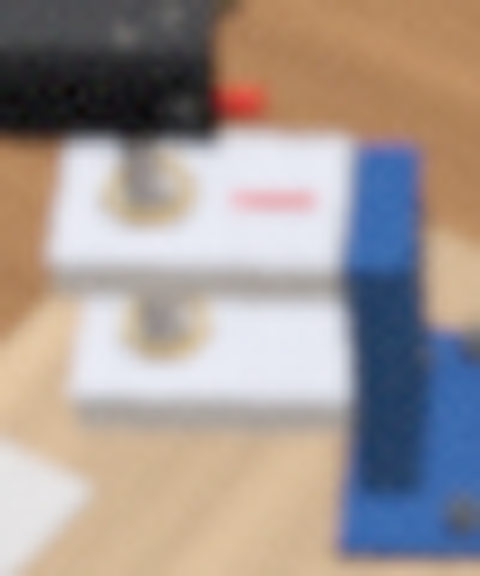

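Request:
drive_tool --increments "0 0 -0.5 0 255; 0 0 0 0 255; 0 0 0.6 0 255; 0 0 0.6 0 255; 0 0 0.5 0 255; 0 0 0 0 255; 0 0 0 0 255"

```text
time: 18.82
position: [0.6198, -0.0608, 0.1645]
tool_rot: [-1.529, -0.429, 0.43]
ft_force: [-0.3, 0.2, -1.5]
grip_width: 0.201
```

```bash
python3 l2.py 14; python3 - <<'E'
from h import *
import pickle
from bench import ctrl
s=pickle.load(open("d14.pkl","rb"))[0]
print([ (ctrl.get_state()["ft_force"].round(2),ctrl.get_state()["torque"].round(2)) for _ in range(2)])
cv2.imwrite("pics/z14.png",cv2.resize(s["img"][165:225,180:230,::-1],(480,576),interpolation=2))
E
```

```text
18.975 [ 0.6197 -0.0605  0.1645] [ 0.0572  0.5296 -1.1624] [-0.0169 -0.1129  0.0227] 0.20613116812990825
xhead 31.392349760172436 down [-0.0002 -0.0005 -1.    ] q [ 0.5998  0.3734 -0.6839  1.58    0.2438  1.2754  0.4261]
crop origin 167 166
crop origin 150 97
[(array([ 0.06,  0.53, -1.16]), array([-0.02, -0.11,  0.02])), (array([ 0.06,  0.53, -1.16]), array([-0.02, -0.11,  0.02]))]
```

View pics/z14.png

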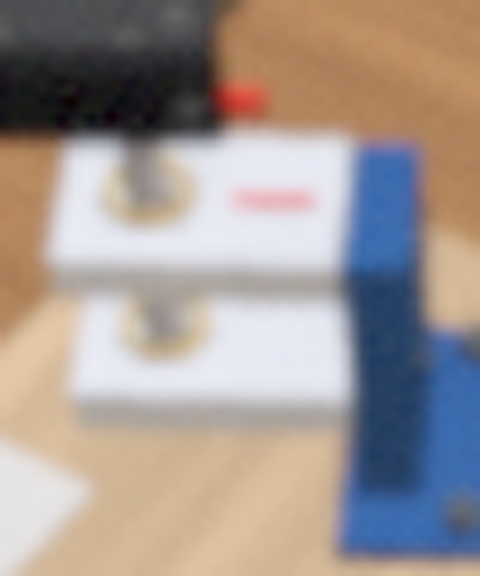

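View pics/m14.png

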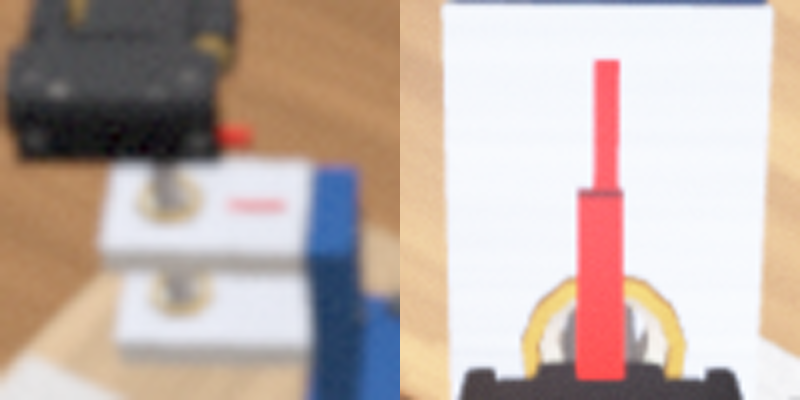

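```bash
python3 - <<'E'
from h import *
import pickle
np.set_printoptions(precision=2,suppress=True,linewidth=200)
for n in (11,13,14):
    s=pickle.load(open(f"d{n}.pkl","rb"))[0]
    g=s["img"].astype(int)
    hsv=cv2.cvtColor(s["img"],cv2.COLOR_RGB2HSV)
    gr=g[...,2]  # blue: brass/ wood low; bar mid
    out=[]
    for y in (180,181,182,183,184,185,186,195,196,197,198,199,200,201):
        r=g[y,186:208].sum(1)/3.
        wgt=np.clip(225-r,0,None);
        # restrict around bar
        xs=np.arange(186,208);k=(xs>=191)&(xs<=201)
        out.append((y,(wgt[k]*xs[k]).sum()/wgt[k].sum()))
    print(n,np.array(out)[:,1])
    if n==14:
        for y in (180,182,184,196,198,200): print(y,g[y,188:206].sum(1)//3)
s=pickle.load(open("d14.pkl","rb"))[0]
p=np.array([.6203,-.0605])
for z in(.131,.14,.075,.08): print(z,proj(s,[*p,z]))
E
```

```text
11 [195.52 195.07 195.08 195.28 195.52 195.53 195.26 196.3  196.68 196.83 196.95 196.94 196.69 196.45]
13 [195.35 194.68 194.61 194.73 194.83 195.03 195.01 196.26 196.53 196.47 196.44 196.53 196.48 196.38]
14 [195.03 194.49 194.64 194.86 195.07 195.23 195.13 196.26 196.55 196.51 196.61 196.8  196.64 196.45]
180 [193 196 194 184 158 123 113 122 146 172 187 194 198 200 206 219 226 229]
182 [233 233 229 211 177 142 138 148 162 179 197 213 224 232 233 234 235 235]
184 [235 231 218 202 186 155 140 146 160 177 186 194 211 228 235 233 228 226]
196 [196 210 214 212 206 189 168 155 152 155 161 170 178 190 203 206 206 201]
198 [217 231 234 231 218 200 185 157 142 151 167 186 194 207 224 232 234 235]
200 [225 234 236 229 213 196 186 164 152 155 163 175 192 209 226 233 235 235]
0.131 [194.88 184.95]
0.14 [194.58 182.61]
0.075 [196.67 198.88]
0.08 [196.51 197.67]
```

Request:
drive_tool --increments "0.4 0 -0.7 0 255; 0 0 -0.7 0 255; 0 0 -0.7 0 255; 0 0 -0.7 0 255; 0 0 0 0 255"

```text
time: 19.6
position: [0.6213, -0.0615, 0.1645]
tool_rot: [-1.527, -0.43, 0.431]
ft_force: [-2.1, 2.2, 0.1]
grip_width: 0.202
```

```bash
cat > tilt.py <<'E'
from h import *
import pickle,sys
s,t,w,st=pickle.load(open(f"d{sys.argv[1]}.pkl","rb"))
g=s["img"].sum(2)/3.
o={}
xs=np.arange(191,202)
for y in list(range(181,187))+list(range(196,201)):
    k=np.clip(225-g[y,191:202],0,None);o[y]=(k*xs).sum()/k.sum()
a=np.mean([o[y] for y in range(181,187)]);b=np.mean([o[y] for y in range(196,201)])
print("bar upper %.2f lower %.2f diff %.2f (vertical 1.86)"%(a,b,b-a))
E
python3 l2.py 15; python3 tilt.py 15
```

```text
19.75 [ 0.6215 -0.0618  0.1645] [-2.4528  1.681  -0.2353] [ 0.6956  0.5567 -0.0009] 0.20610011866183892
xhead 31.43277502675163 down [-0.0004  0.0003 -1.    ] q [ 0.5997  0.3775 -0.6829  1.5749  0.2451  1.2771  0.4285]
crop origin 166 167
crop origin 150 98
bar upper 194.76 lower 196.64 diff 1.88 (vertical 1.86)
```

Request:
drive_tool --increments "0 0 -0.6 0 255; 0 0 0 0 255; 0 0 0.8 0 255; 0 0 0.8 0 255; 0 0 0.8 0 255; 0 0 0 0 255; 0 0 0 0 255"

```text
time: 20.62
position: [0.6209, -0.0615, 0.1645]
tool_rot: [-1.529, -0.43, 0.429]
ft_force: [0.0, -0.4, -2.2]
grip_width: 0.203
```

```bash
python3 l2.py 16; python3 tilt.py 16;python3 tilt.py 11;python3 tilt.py 14
```

```text
20.775 [ 0.6208 -0.0614  0.1645] [ 0.2644 -0.7971 -2.2076] [-0.4371 -0.261  -0.0097] 0.20156300994753384
xhead 31.391026141622763 down [ 0.0004 -0.0008 -1.    ] q [ 0.5995  0.3754 -0.6832  1.5775  0.2452  1.2757  0.4267]
crop origin 166 167
crop origin 150 97
bar upper 194.96 lower 196.84 diff 1.88 (vertical 1.86)
bar upper 195.29 lower 196.82 diff 1.53 (vertical 1.86)
bar upper 194.90 lower 196.62 diff 1.72 (vertical 1.86)
```

View pics/m16.png

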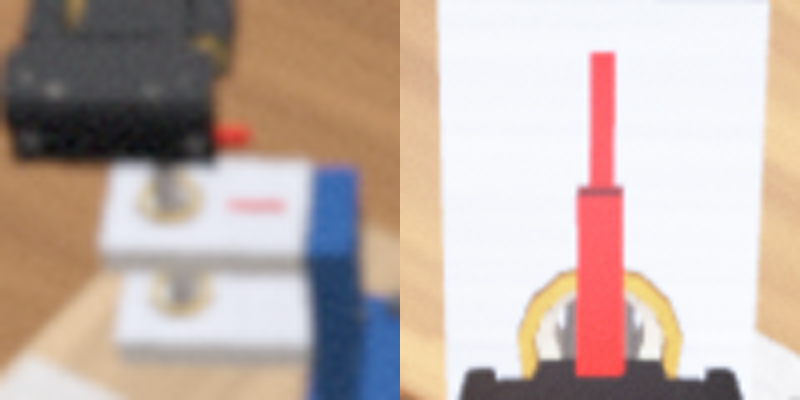

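Request:
drive_tool --increments "0 0 -0.6 0 255; 0 0 0 0 255; 0 0 0 0 255"

```text
time: 21.15
position: [0.621, -0.0614, 0.1645]
tool_rot: [-1.528, -0.429, 0.43]
ft_force: [0.4, -1.3, -2.1]
grip_width: 0.21
```

```bash
cat > q.py <<'E'
from bench import ctrl
import numpy as np
st=ctrl.get_state();X=np.array([.8534,.5213]);Z=np.array([-.5213,.8534]);p=(st["position"][:2]-[.62,-.06])*1e3
F=st["ft_force"][:2];T=st["torque"][:2]-[0,-.13]
print("t %.2f"%st["time"],"pos x %.2f z %.2f"%(p@X,p@Z),"F x %.2f z %.2f"%(F@X,F@Z),"T aboutX %.3f aboutZ %.3f"%(T@X,T@Z))
E
python3 q.py; python3 - <<'E'
import pickle,numpy as np
X=np.array([.8534,.5213]);Z=np.array([-.5213,.8534])
for n in (4,5,6,7,8,9,10,11,12,13,14,15,16):
    st=pickle.load(open(f"d{n}.pkl","rb"))[3];p=(st["position"][:2]-[.62,-.06])*1e3;T=st["torque"][:2]-[0,-.13]
    print(n,"x %.2f z %.2f"%(p@X,p@Z),"T %.3f %.3f"%(T@X,T@Z))
E
```

```text
t 21.15 pos x 0.08 z -1.71 F x -0.32 z -1.36 T aboutX -0.388 aboutZ 0.033
4 x 30.29 z 386.11 T -0.039 -0.054
5 x 0.55 z 1.93 T -0.012 0.050
6 x 0.40 z 1.03 T 0.009 0.044
7 x 0.32 z 3.10 T -0.001 -0.010
8 x -0.08 z 3.08 T 0.005 0.010
9 x -0.09 z 3.08 T 0.016 -0.026
10 x -0.12 z 3.09 T 0.013 -0.026
11 x -0.09 z 3.10 T 0.007 -0.005
12 x -0.11 z 0.55 T 0.424 -0.120
13 x -0.10 z -1.03 T 0.591 -0.235
14 x -0.46 z -0.26 T -0.006 0.023
15 x 0.29 z -2.32 T 0.952 0.223
16 x 0.00 z -1.61 T -0.441 0.116
```

Request:
drive_tool --increments "0 0 -0.5 0 255; 0 0 0 0 255; 0 0 0 0 255"

```text
time: 21.52
position: [0.6212, -0.0616, 0.1645]
tool_rot: [-1.528, -0.43, 0.43]
ft_force: [-0.9, -0.4, -0.9]
grip_width: 0.204
```

```bash
python3 l2.py 17; python3 q.py; python3 tilt.py 17; python3 - <<'E'
from h import *
import pickle
s,t,w,st=pickle.load(open("d17.pkl","rb"))
cv2.imwrite("pics/z17.png",np.hstack([cv2.resize(s["img"][170:210,185:215,::-1],(390,520),interpolation=2),cv2.resize(w["img"][180:230,225:275,::-1],(400,520),interpolation=2)]))
E
```

```text
21.675 [ 0.6212 -0.0615  0.1645] [ 0.4061 -0.018  -1.5768] [-0.1996 -0.1245 -0.0472] 0.2116173883430199
xhead 31.41878029663658 down [-0.0001  0.     -1.    ] q [ 0.5996  0.3767 -0.683   1.5759  0.245   1.2765  0.4278]
crop origin 166 167
crop origin 150 97
t 21.68 pos x 0.24 z -1.96 F x 0.34 z -0.23 T aboutX -0.167 aboutZ 0.109
bar upper 194.93 lower 196.83 diff 1.91 (vertical 1.86)
```

View pics/z17.png

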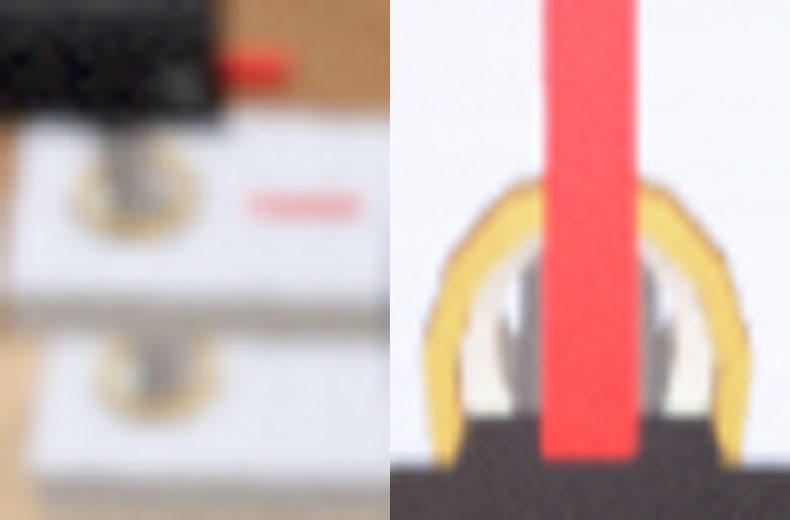

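Request:
drive_tool --increments "0 0 0.7 0 255; 0 0 0.7 0 255; 0 0 0.7 0 255; 0 0 0.7 0 255; 0 0 0.5 0 255; 0 0 0 0 255; 0 0 -0.8 0 255; 0 0 -0.7 0 255; 0 0 0 0 255; 0 0 0 0 255"

```text
time: 22.92
position: [0.6202, -0.0597, 0.1644]
tool_rot: [-1.527, -0.43, 0.43]
ft_force: [-0.2, 0.8, -2.4]
grip_width: 0.203
```

```bash
python3 l2.py 18; python3 q.py; python3 tilt.py 18; python3 - <<'E'
from h import *
import pickle
s,t,w,st=pickle.load(open("d18.pkl","rb"))
cv2.imwrite("pics/z18.png",np.hstack([cv2.resize(s["img"][170:210,185:215,::-1],(390,520),interpolation=2),cv2.resize(w["img"][150:230,225:275,::-1],(325,520),interpolation=2)]))
E
```

```text
23.075 [ 0.6203 -0.06    0.1645] [-0.807  -0.1419 -1.2044] [ 0.0228 -0.151  -0.0394] 0.20449730126477011
xhead 31.41684357191631 down [-0.0002  0.0001 -1.    ] q [ 0.599   0.3745 -0.6841  1.5788  0.2439  1.2758  0.4259]
crop origin 167 167
crop origin 150 98
t 23.07 pos x 0.22 z -0.13 F x -0.76 z 0.30 T aboutX 0.009 aboutZ -0.030
bar upper 195.03 lower 196.80 diff 1.78 (vertical 1.86)
```

View pics/z18.png

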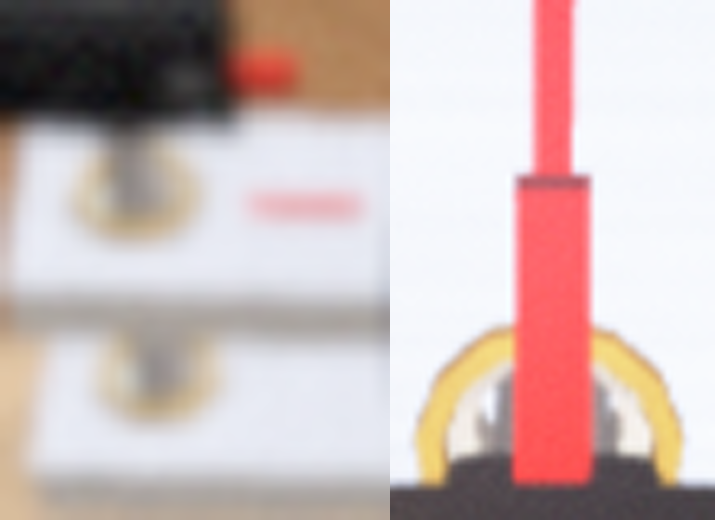

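Request:
drive_tool --increments "0 0 0 0 255; 0 0 0 0 255; 0 0 0 0 255; 0 0 0 0 255" --squeeze 30

```text
time: 23.58
position: [0.6203, -0.0601, 0.1645]
tool_rot: [-1.528, -0.43, 0.43]
ft_force: [1.4, 0.1, -1.8]
grip_width: 0.202
```

```bash
python3 l2.py 19; python3 q.py; python3 tilt.py 19; python3 - <<'E'
from h import *
import pickle
s,t,w,st=pickle.load(open("d19.pkl","rb"))
im=w["img"].astype(int);mk=((im[...,0]>im[...,1]+80)&(im[...,0]>im[...,2]+80))
sz=st["position"][2]-.1395+.142
def line(r0,r1,z):
    rr=np.arange(r0,r1);c=[np.nonzero(mk[r,225:275])[0].mean()+225 for r in rr];k=np.polyfit(rr,c,1)
    a=onz(w,np.polyval(k,r0),r0,z);b=onz(w,np.polyval(k,r1),r1,z);v=a-b;print(z,a,b,np.degrees(np.arctan2(v[1],v[0])))
wd=[(r,int(mk[r,225:275].sum())) for r in range(135,230,3)];print(wd)
line(148,174,.127);line(181,220,sz)
cv2.imwrite("pics/s19.png",s["img"][:,:,::-1])
E
```

```text
23.725 [ 0.6203 -0.0601  0.1645] [ 0.1053  0.7688 -1.7297] [ 0.0048 -0.1608 -0.0281] 0.20302776687405208
xhead 31.410206279745577 down [-0.0001 -0.0001 -1.    ] q [ 0.599   0.3745 -0.684   1.5787  0.2441  1.2758  0.4259]
crop origin 166 167
crop origin 150 97
t 23.73 pos x 0.17 z -0.26 F x 0.49 z 0.60 T aboutX -0.012 aboutZ -0.029
bar upper 195.02 lower 196.80 diff 1.78 (vertical 1.86)
[(135, 0), (138, 0), (141, 0), (144, 0), (147, 5), (150, 5), (153, 5), (156, 5), (159, 5), (162, 5), (165, 5), (168, 6), (171, 6), (174, 6), (177, 6), (180, 12), (183, 12), (186, 11), (189, 11), (192, 11), (195, 11), (198, 12), (201, 12), (204, 12), (207, 12), (210, 12), (213, 12), (216, 12), (219, 12), (222, 12), (225, 0), (228, 0)]
0.127 [ 0.59722971 -0.02172643  0.127     ] [ 0.60546435 -0.03596863  0.127     ] 120.03589295530256
0.16700980808793175 [ 0.60274311 -0.03111879  0.16700981] [ 0.61353056 -0.04929855  0.16700981] 120.68392327733561
```

View pics/s19.png

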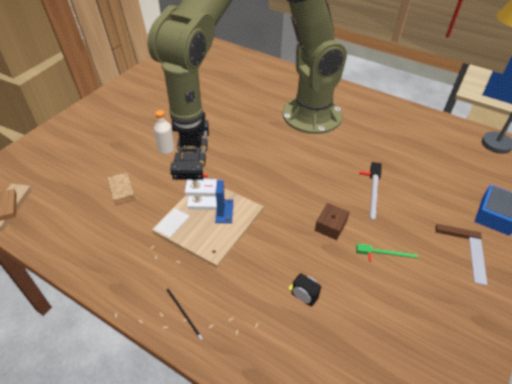

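The pointer is within about 1° of the index line, nothing is in contact, and the bystanders haven't moved. Handing in.

```bash
python3 -c "
from bench import workorder
print(workorder.close_job())"
```

```text
the job is handed in; nothing more can be done
None
```

I took the black-handled rod out of the stand and threaded it through the upper and then the lower bushing. I handed the job in at about 24 s, with the gripper still holding the handle at 30 N.

**Pointer:** in the last wrist picture the red pointer heads 120.7° and the index line 120.0°, so they agree to about 0.6°.

**Contact and height:** no sideways contact load remained at the end. From the arm's height, the rod's tip is about 15 mm above the board and 20 mm below the underside of the lower arm. That height is worked out, because no camera sees the tip directly.

**Uprightness:** the rod came out of the stand leaning about 1.2°. I straightened it against the bushing walls, overshot once by about 1.5° the other way, and corrected that. In the last picture the bar's slant reads 1.78 pixels, where vertical is 1.86 by the calibration but about 1.72 judged from the two tilted states. The remaining tilt is therefore roughly 0.4° or less, near the limit of what the image resolves.

**Bystanders:** the glue bottle, tape measure and sanding block look unmoved in the last scene picture.

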